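# Load a vial into the incubator under its press-and-slide cover

## Task

Put the vial that stands on the bench into the empty well of the vial incubator. The flat glass cover has no handle: press down on its black ribbed pad to free the catch, keep pressing and drag the cover back towards you by friction until it is fully open, stand the vial in the empty well and then slide the cover home again until it springs up and latches. The glass is thin, so never press on the incubator with more than 20 N; keep the vial upright and leave the two vials that are already inside in their wells.

Things in the scene. Friction and masses are not known exactly. Their poses are not given: they have to be found in the camera images.
- warmer: Vial incubator: fixed white housing, 216 mm long (x), 172 wide (y), 90 high; origin under its centre at bench level, x to its back, y to its left, z up. Back half: bay x = 4..98 mm, 136 mm wide, with three wells in a row along y, floors at z = 8. Front half: deck at z = 69, over which the cover opens. Lips at the sides of the cover (inner edges y = +/-68) reach z = 90, the back wall 89.
- cover_slide (a joint): Travel of the flat glass cover (100 mm in x by 142 in y, 4 thick): 0 shut, growing as it slides to the front of the incubator (its -x), 0.09 m fully open (end stop). Sliding friction about 2.5 N all along; it stays where it is left. Two lugs on its sides lock it in notches of the lips (2 mm of play) until it is pressed down.
- cover (a joint): How far the cover is pressed down on its springs: 0 raised (latched when shut), 0.008 m at the bottom, then solid; about 1.5 N to begin, 4 N at the bottom. The lugs come free at 2 to 7 mm. Away from shut they run under the lips and keep it that far down; let go within 2 mm of shut it springs up to 0: latched.
- cover_pad (a point): Middle of the black ribbed grip pad (30 mm in x by 62 in y, flush with the cover), 30 mm in front of the cover's middle; slides with the cover but gives the design height (83.5 mm above the incubator's foot) of the raised top face: the true face lies up to 2.5 mm above or below, plus what it is pressed down. The pad's grip varies: 10 to 13 N drags it without slip, the 4 N of the springs do not.
- vial: The vial to load, on the bench to the right of the incubator: glass, diameter 27 mm up to 50 mm height, then a black cap of diameter 21 up to its top at 60 mm; 24 to 42 g. Origin at the centre of its underside, z up.
- well_left (a point): Centre of the mouth of the empty well, the incubator's left one (x = 46, y = 42, z = 41 mm in its frame); axes as the incubator's. Wells: diameter 30 mm, 33 deep, 42 apart. A seated vial's origin lies 33 mm below this point and its top 27 mm above.
- well_mid (a point): Centre of the mouth of the middle well, taken by vial_a.
- well_right (a point): Centre of the mouth of the right well (y = -42 mm), taken by vial_b.
- vial_a: A like vial already in the middle well, its top 27 mm above the block; origin at the centre of its underside.
- vial_b: A like vial already in the right well; origin at the centre of its underside.
There are look-alikes about, which are no part of the job. There is more than one size of the vial; the one meant has the size given above.

How it is judged:
By the outcome, as a careful person would: the job done as asked, in the order asked, and still so for the second after the job is handed in, with the robot touching nothing.
It also fails if it takes over 72 s, if anything falls off the work surface, if the arm or the gripper's body presses on something with over 40 N, if the wrist force passes 120 N, or if a joint passes its speed limit or range.

## Robot

A 7-joint arm with a two-finger parallel gripper is mounted at the origin on a cart in front of the work surface, level with it; the furniture and walls round the work are solid. World frame = base frame: x ahead of the robot, y to its left, z up, the work surface at z = 0. Lengths are in m, angles in rad, forces in N, time in s.
With the tool pointing down it reaches from about 0.4 to 0.85 m from the base axis. Payload 10.4 kg.
Tool frame: the origin (TCP) lies on the centre line of the jaws, within the pads' length; the fingertips stand 17 mm ahead of it and the grasp point (between the pads) lies 2 mm behind it; z points along the fingers, y is the line along which they close (so a half turn about z gives the same grasp; the last joint's range is limited). The gripper opens to 85 mm and grips with 20 to 120 N. Pads are 22 mm wide; open, the fingers measure 114 mm over their backs; the gripper's body (76 mm by 85 mm) begins 54 mm behind the grasp point. The pads swing forward as they close: fully open they stand 13 mm farther back than shut.
Start: joints at [-1.213, 0.332, -0.065, 1.46, 0.022, 1.35, -0.088], TCP at [0.232, 0.58, 0.248] pointing down, gripper open.
Joint ranges: [-2.6, 2.6], [-0.5, 2.12], [-1.47, 1.34], [0.16, 2.42], [-1.27, 4.41], [0.06, 2.06], [-2.6, 2.6]. Speed limits (rad/s): [2.22, 2.22, 2.79, 2.79, 3.14, 3.14, 3.14].

## Interface

Orientations are given as a unit quaternion [x, y, z, w].
In Python, from workcell import sensors, imaging, order, spotter gives the robot as it stands. The module is installed in compiled form; this text tells all that it offers.
- The arm moves only by the shell command python3 -m inch 'ROWS' [FORCE]. ROWS is JSON, a list that holds one entry, the list of rows, each a list of 7 numbers: the shift along the tool's x, y, z in m, then the turn, a rotation vector about the tool's x, y, z in rad, then the closure, from -1 (fully open) to 1 (shut). In form: [[[x, y, z, ax, ay, az, hand], ...]]. A call has 1 to 10 rows; each row is the pose to reach, as a shift and turn from the pose commanded when the call began, along the tool's axes at that moment; what a row does not reach only later rows make up. A row lasts 1/10 s, in which the tool goes at most 50 mm and 8.59 degrees, less where a joint would pass 70% of its speed; a pose out of reach is approached as far as the arm can. A call with a gripper value outside its range is refused whole. The fingers move at their own pace and stop on an object; FORCE is the grip in N (left out, the last holds). Time passes only in rows, so rows that repeat a pose let the fingers close. It gives the time, the measured TCP pose, the force, the opening and the grip force at its end, in the units of the state.
- sensors.get_obs(): the state, without advancing time (a new reading comes with each control period).
- imaging.camera(name): name is "side" or "top"; returns the picture (480x640x3 uint8, blue, green, red); there is no depth.
- imaging.calibration(name): a dict with "mtx" (3x3 intrinsics, pixels), "R" (3x3) and "t" (3): a world point X has camera coordinates R X + t. Camera axes: x right, y down, z forward; pixel columns grow to the right and rows downward; lengths in m; the calibration is good to about 2 mm. A picture is of the moment at which its call begins. calibration takes no time and is no camera call.
- order.hand_in(): hands the job in; it is judged then, once.
Trained networks look in the newest picture that a camera, given by its name, has taken for a name from the list of things; names that differ only in an ending like _2 or _b are one class to them, and where a whole thing is asked for, a point or a joint stands for the part that bears it (a point fixed in the world has none). Each returns a list of dicts, best first, with "conf" (0 to 1); they miss things now and then, are a little off and sometimes report something else, mostly with a low value. They report only what shows in the picture. A call takes as long as a camera call. They do not tell look-alikes from the thing itself.
- spotter.look_for(label, camera): "pixel" ([column, row] in pixels, amid what is visible of it).
The state is a dict: "clock": time; "joint_pos": joint angles; "joint_velocities": joint speeds; "tau": joint torques, N m; "position": TCP position; "ee_rot": TCP orientation; "ft_force": force on the tool from outside, world axes, zero at the start; "torque": the same for the moment, N m; "grip_width": opening from 0.0 (shut) to 1.0 (fully open); "grasp_force": force on a finger pad.
Only numpy, scipy, OpenCV 4.12 (cv2) and the standard library are available. Lean on these libraries where they do the work, as an engineer would, in place of code of your own. Each camera call takes 0.05 s, during which the arm holds its last target. There are 200 camera calls.

## Working session

There is one attempt and no reset: what is moved stays moved. The work goes in short steps, Python scripts to look and compute and a shell command to move; the robot and the scene stay as the last step left them, time stands still between calls to the robot, and variables do not carry over. Pictures are saved under pics/ and viewed, at most 10 in all, crops included, and the job is handed in when it is done.

```bash
mkdir -p pics
cat > h.py <<'E'
import numpy as np, cv2
from workcell import sensors, imaging, order, spotter
def ray(c,px):
    k=imaging.calibration(c);R=np.array(k["R"]);t=np.array(k["t"]).ravel()
    d=R.T@np.linalg.inv(np.array(k["mtx"]))@np.array([px[0],px[1],1.]);return -R.T@t,d
def at_z(c,px,z):
    o,d=ray(c,px);return o+d*(z-o[2])/d[2]
def proj(c,X):
    k=imaging.calibration(c);p=np.array(k["mtx"])@(np.array(k["R"])@np.array(X)+np.array(k["t"]).ravel());return p[:2]/p[2]
E
python3 - <<'E'
from h import *
for c in("top","side"):
    cv2.imwrite(f"pics/{c}0.png",imaging.camera(c)); print(c,ray(c,[320,240]))
    for l in("warmer","cover_pad","vial","well_left","vial_a"):
        print(l,[(np.round(r["pixel"]).tolist(),round(r["conf"],2)) for r in spotter.look_for(l,c)][:6])
s=sensors.get_obs();print({k:np.round(v,3).tolist() for k,v in s.items()})
E
```

```text
top (array([ 0.39267991, -0.04517384,  1.29031658]), array([ 0.10042676,  0.00888855, -0.99505624]))
warmer [([260.0, 197.0], 0.97)]
cover_pad [([261.0, 177.0], 0.83)]
vial [([445.0, 315.0], 0.84), ([408.0, 296.0], 0.79), ([428.0, 275.0], 0.49)]
well_left [([264.0, 200.0], 0.78)]
vial_a [([445.0, 315.0], 0.84), ([408.0, 296.0], 0.79), ([428.0, 275.0], 0.49)]
side (array([ 0.44572909, -1.12571917,  0.52533725]), array([ 0.07509421,  0.92244796, -0.37878824]))
warmer [([334.0, 221.0], 0.84)]
cover_pad [([368.0, 214.0], 0.81)]
vial [([242.0, 302.0], 0.91), ([276.0, 324.0], 0.87), ([219.0, 318.0], 0.6), ([337.0, 226.0], 0.27)]
well_left [([336.0, 224.0], 0.7)]
vial_a [([242.0, 302.0], 0.91), ([276.0, 324.0], 0.87), ([219.0, 318.0], 0.6), ([337.0, 226.0], 0.27)]
{'clock': 0.6, 'joint_pos': [-1.213, 0.332, -0.065, 1.46, 0.022, 1.35, -0.089], 'joint_velocities': [0.0, 0.002, 0.0, 0.001, 0.0, 0.001, 0.0], 'tau': [-0.0, -62.494, 0.049, -39.171, 0.016, 0.002, -0.0], 'position': [0.232, 0.58, 0.248], 'ee_rot': [0.189, 0.982, 0.0, -0.0], 'ft_force': [-0.209, -0.092, 0.194], 'torque': [0.01, -0.06, 0.03], 'grasp_force': 0.0, 'grip_width': 1.001}
```

View pics/top0.png

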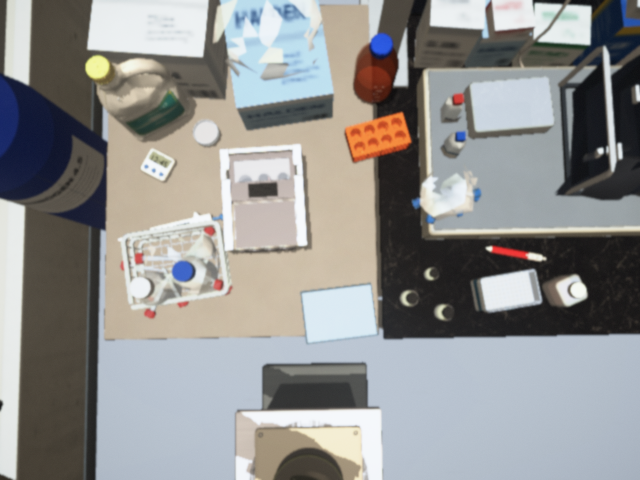

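View pics/side0.png

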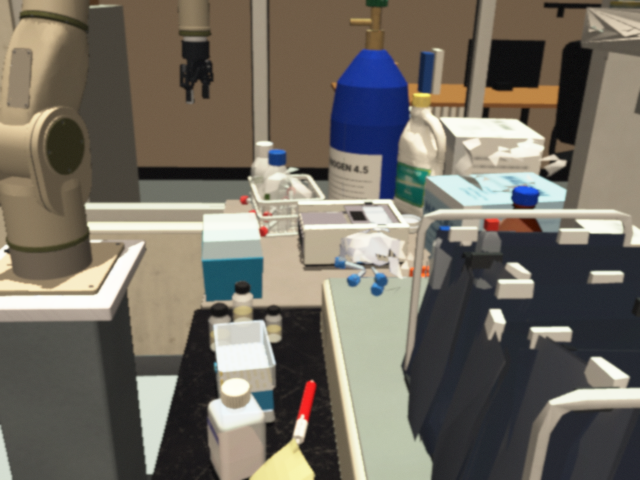

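Run:
```python
from h import *
a=cv2.imread("pics/top0.png");b=cv2.imread("pics/side0.png")
A=cv2.resize(a[135:260,205:325],None,fx=3.3,fy=3.3,interpolation=cv2.INTER_CUBIC)
B=cv2.resize(a[255:335,390:470],(400,400),interpolation=cv2.INTER_CUBIC)[:400]
C=cv2.resize(b[270:360,200:300],None,fx=4,fy=4,interpolation=cv2.INTER_CUBIC)
im=np.zeros((600,800,3),np.uint8)
# A left (396x412), B right
im[:412,:396]=A; im[:400,400:]=B
cv2.imwrite("pics/c1.png",im)
cv2.imwrite("pics/c2.png",cv2.resize(b[190:350,195:415],(792,576),interpolation=cv2.INTER_CUBIC))
for p in [(408,296),(428,275),(445,315)]: print(at_z("top",p,.05))
for p in [(276,324),(242,302),(219,318)]: print(at_z("side",p,.03))
for n,p in dict(ho=(221,148),br=(301,145),fr=(306,246),fl=(223,251)).items(): print(n,at_z("top",p,.09))
```

```text
[ 0.39356816 -0.22088554  0.05      ]
[ 0.43779542 -0.26544762  0.05      ]
[ 0.35157404 -0.29886411  0.05      ]
[ 0.44692889 -0.27763432  0.03      ]
[ 0.38832887 -0.20124601  0.03      ]
[ 0.35342858 -0.25583813  0.03      ]
ho [0.71419216 0.17250705 0.09      ]
br [0.71774685 0.00244519 0.09      ]
fr [ 0.50174222 -0.00493984  0.09      ]
fl [0.49444896 0.16856858 0.09      ]
```

View pics/c1.png

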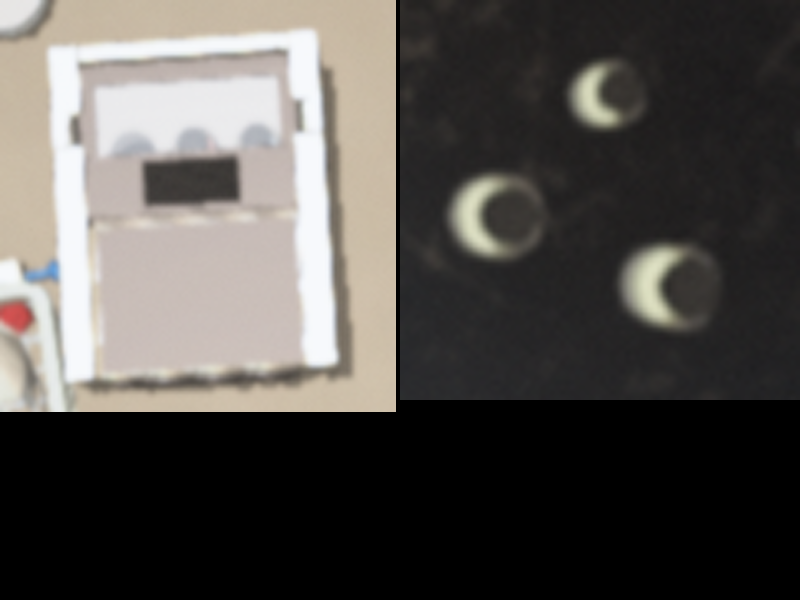

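View pics/c2.png

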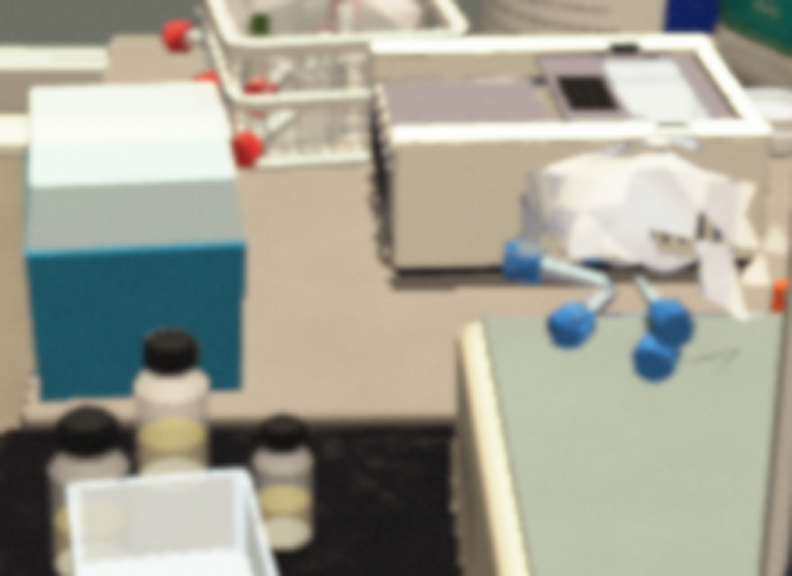

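Run:
```python
from h import *
def S(u,v): return (195+u/3.6,190+v/3.6)
def T(u,v): return (390+(u-400)/5,255+v/5)
# small, mid, large : top-view cap centre, side-view cap left/right & body left/right, cap top row, base row
D=dict(small=(T(622,88),252,315,262,310,418,548),mid=(T(513,216),134,210,144,198,332,None),large=(T(690,287),48,130,56,120,408,None))
for n,(tc,bl,br,cl,cr,top,base) in D.items():
    # triangulate cap top centre: top ray & side ray through cap (centre, top+few px)
    o1,d1=ray("top",tc);o2,d2=ray("side",S((cl+cr)/2,top+8))
    A=np.stack([d1,-d2],1);s=np.linalg.lstsq(A,o2-o1,rcond=None)[0]
    p=o1+s[0]*d1;q=o2+s[1]*d2
    X=(p+q)/2
    k=imaging.calibration("side");dep=(np.array(k["R"])@X+np.array(k["t"]).ravel())[2];f=k["mtx"][0][0]
    print(n,X.round(4),"gap",np.linalg.norm(p-q).round(4),"body d",(br-bl)/3.6*dep/f,"cap d",(cr-cl)/3.6*dep/f)
# tall: blue tip of box, height
for z in(0,.06,.12): print(z,[at_z("top",p,z).round(3)[:2].tolist() for p in((302,291),(375,285),(378,331),(307,343))])
print("crumple",at_z("top",(447,195),.1), "fence side: red pts")
```

```text
small [ 0.4434 -0.2777  0.0589] gap 0.0022 body d 0.028066926475372372 cap d 0.021384324933617044
mid [ 0.3901 -0.2266  0.0765] gap 0.0027 body d 0.035160809794672614 cap d 0.024982680643583173
large [ 0.3587 -0.2998  0.077 ] gap 0.0018 body d 0.035269695242403705 cap d 0.02752756701846143
0 [[0.409, 0.009], [0.419, -0.155], [0.318, -0.159], [0.294, -0.001]]
0.06 [[0.408, 0.006], [0.418, -0.15], [0.321, -0.154], [0.299, -0.003]]
0.12 [[0.408, 0.004], [0.417, -0.145], [0.325, -0.148], [0.303, -0.005]]
crumple [ 0.60271053 -0.30232537  0.1       ] fence side: red pts
```

```bash
cat >> h.py <<'E'
from scipy.spatial.transform import Rotation as Ro
def goto(p,yaw):
    """tool-frame shift + z turn to put TCP at p with tool y at world angle yaw (deg), pointing down"""
    s=sensors.get_obs();R=Ro.from_quat(s["ee_rot"]);y=np.radians(yaw)
    Rt=np.stack([[-np.sin(y),np.cos(y),0][0:3],[np.cos(y),np.sin(y),0],[0,0,-1]],1)
    Rt[:,0]=np.cross(Rt[:,1],Rt[:,2])
    print("shift",R.inv().apply(np.array(p)-s["position"]).round(4).tolist(),"rotvec",(R.inv()*Ro.from_matrix(Rt)).as_rotvec().round(4).tolist())
E
python3 - <<'E'
from h import *
from scipy.optimize import least_squares
C=lambda u,v:np.array((205+u/3.3-.35,135+v/3.3-.35))
obs=[C(48,46),C(318,30),C(338,365),C(65,382)]
mod=np.array([[108,86,89],[108,-86,89],[-108,-86,90],[-108,86,90]])/1e3
pad=[C(144,160),C(239,157),C(240,204),C(145,205)]
def W(q,M):
    c,s=np.cos(q[2]),np.sin(q[2]);return np.array(M)@np.array([[c,s,0],[-s,c,0],[0,0,1]])+[q[0],q[1],0]
def res(q):
    pm=np.array([[q[3]+.015,.031,.0835],[q[3]+.015,-.031,.0835],[q[3]-.015,-.031,.0835],[q[3]-.015,.031,.0835]])
    return np.ravel([proj("top",X)-o for X,o in zip(np.r_[W(q,mod),W(q,pm)],obs+pad)])
r=least_squares(res,[.61,.085,.03,.02]);q=r.x
print(q,np.degrees(q[2]),r.fun.reshape(-1,2).round(1).tolist())
P=W(q,[[q[3],0,.0835]])[0];print("pad",P,"well",W(q,[[.046,.042,.041]]))
print("side pad pix",proj("side",P), "inc corner FR top",proj("side",W(q,[[-.108,-.086,.09]])[0]))
goto([P[0],P[1],.20],90+np.degrees(q[2]))
E
```

```text
[0.60819036 0.08437374 0.04334331 0.01597167] 2.483388835695863 [[0.7, 0.4], [-0.3, 0.4], [-0.5, -0.4], [0.1, -0.4], [-0.4, 0.4], [-0.0, -0.4], [0.4, -0.7], [-0.0, 0.7]]
pad [0.62414703 0.08506579 0.0835    ] well [[0.65232731 0.12832746 0.041     ]]
side pad pix [357.33965346 216.28289896] inc corner FR top [304.02055725 228.84461778]
shift [-0.5478, -0.3141, 0.0483] rotvec [0.0001, -0.0, -0.4241]
```

```bash
python3 - <<'E'
from h import *
for c,px in (("bottle",(277,152)),("white",(263,143)),("jug",(422,95))):
    o,d=ray("side",px)
    for y in(.25,.35): print(c,(o+d*(y-o[1])/d[1]).round(3))
goto([.45,.3,.38],92.5)
E
python3 -m inch '[[[0,0,-0.05,0,0,0,1],[0,0,-0.1,0,0,0,1],[0,0,-0.13,0,0,0,1]]]'
```

```text
bottle [0.451 0.25  0.184]
bottle [0.451 0.35  0.159]
white [0.419 0.25  0.205]
white [0.417 0.35  0.181]
jug [0.783 0.25  0.319]
jug [0.808 0.35  0.304]
shift [-0.3063, -0.1793, -0.1317] rotvec [0.0001, -0.0, -0.4244]
clock: 0.9
position: [0.2324, 0.5805, 0.3827]
ee_rot: [0.189, 0.982, 0.002, 0.0]
ft_force: [-0.6, 1.2, -0.4]
grip_width: 0.516
grasp_force: 0.0
```

```bash
python3 -m inch '[[[-0.04,-0.023,0,0,0,-0.1,1],[-0.08,-0.046,0,0,0,-0.2,1],[-0.12,-0.069,0,0,0,-0.3,1],[-0.16,-0.092,0,0,0,-0.424,1],[-0.2,-0.115,0,0,0,-0.424,1],[-0.24,-0.138,0,0,0,-0.424,1],[-0.28,-0.161,0,0,0,-0.424,1],[-0.32,-0.184,0,0,0,-0.424,1],[-0.36,-0.207,0,0,0,-0.424,1],[-0.4,-0.23,0,0,0,-0.424,1]]]'; python3 -c "
from h import *
goto([.6241,.085,.38],92.5)"
```

```text
clock: 1.9
position: [0.519, 0.2164, 0.3786]
ee_rot: [-0.022, 1.0, 0.0, 0.0]
ft_force: [-0.1, 0.9, 0.1]
grip_width: 0.001
grasp_force: 0.0
shift [-0.0993, -0.1358, -0.0014] rotvec [0.0005, 0.0006, -0.0002]
```

```bash
python3 -m inch '[[[-0.03,-0.038,0,0,0,0,1],[-0.06,-0.075,0,0,0,0,1],[-0.09,-0.115,0.02,0,0,0,1],[-0.0993,-0.1358,0.06,0,0,0,1],[-0.0993,-0.1358,0.1,0,0,0,1],[-0.0993,-0.1358,0.145,0,0,0,1],[-0.0993,-0.1358,0.19,0,0,0,1],[-0.0993,-0.1358,0.23,0,0,0,1],[-0.0993,-0.1358,0.255,0,0,0,1],[-0.0993,-0.1358,0.255,0,0,0,1]]]'; python3 -c "
from h import *
goto([.6241,.085,.12],92.5)
cv2.imwrite('pics/t1.png',imaging.camera('top')[130:265,195:335].repeat(4,0).repeat(4,1))"
```

```text
clock: 2.9
position: [0.6209, 0.0864, 0.1195]
ee_rot: [-0.022, 1.0, -0.001, -0.003]
ft_force: [-1.0, -0.2, 1.8]
grip_width: 0.001
grasp_force: 0.0
shift [-0.0031, -0.0016, -0.0005] rotvec [-0.0012, -0.0065, -0.0002]
```

View pics/t1.png

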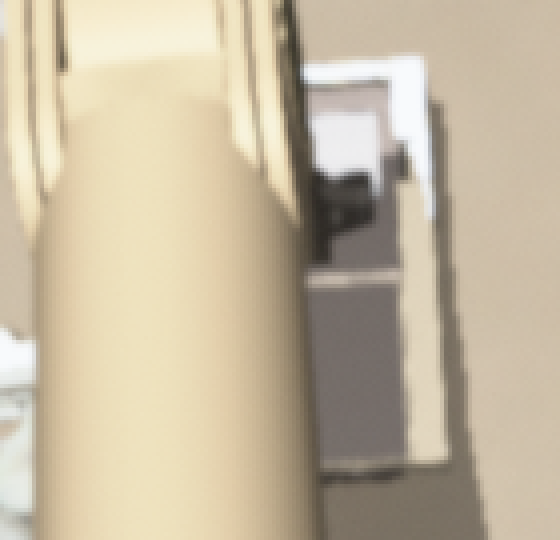

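```bash
python3 -m inch '[[[0,0,0.007,0,0,0,1],[0,0,0.014,0,0,0,1],[0,0,0.014,0,0,0,1],[0,0,0.014,0,0,0,1]]]'; python3 -c "
from h import *
goto([.6241,.085,.12],92.5)"
```

```text
clock: 3.35
position: [0.6235, 0.0868, 0.1098]
ee_rot: [-0.022, 1.0, 0.0, 0.0]
ft_force: [0.1, -1.4, -0.8]
grip_width: -0.0
grasp_force: 0.0
shift [-0.0006, -0.0018, -0.0102] rotvec [0.0003, 0.0007, -0.0004]
```

```bash
python3 -m inch '[[[0,0,0.006,0,0,0,1],[0,0,0.0075,0,0,0,1],[0,0,0.0075,0,0,0,1]]]';python3 -m inch '[[[0,0,0.0015,0,0,0,1],[0,0,0.003,0,0,0,1],[0,0,0.003,0,0,0,1]]]'
```

```text
clock: 3.65
position: [0.623, 0.0867, 0.1014]
ee_rot: [-0.022, 1.0, -0.0, -0.0]
ft_force: [-0.4, 0.1, 0.9]
grip_width: -0.001
grasp_force: 0.0
clock: 3.95
position: [0.6233, 0.0867, 0.0989]
ee_rot: [-0.022, 1.0, 0.0, 0.0]
ft_force: [-0.7, -0.4, 2.4]
grip_width: -0.003
grasp_force: 1.0
```

Contact at about 0.0995. Press on in small steps.

```bash
python3 -m inch '[[[0,0,0.0015,0,0,0,1],[0,0,0.003,0,0,0,1],[0,0,0.003,0,0,0,1]]]';python3 -m inch '[[[0,0,0.0015,0,0,0,1],[0,0,0.0025,0,0,0,1],[0,0,0.0025,0,0,0,1]]]';python3 -m inch '[[[0,0,0.001,0,0,0,1],[0,0,0.001,0,0,0,1]]]'
```

```text
clock: 4.25
position: [0.6233, 0.0867, 0.0958]
ee_rot: [-0.022, 1.0, 0.0, 0.0]
ft_force: [-0.4, -0.7, 2.8]
grip_width: 0.002
grasp_force: 1.4
clock: 4.55
position: [0.6234, 0.0867, 0.0933]
ee_rot: [-0.022, 1.0, 0.0, 0.0]
ft_force: [-0.5, -0.6, 3.4]
grip_width: 0.0
grasp_force: 1.8
clock: 4.75
position: [0.6233, 0.0867, 0.0926]
ee_rot: [-0.022, 1.0, 0.0, 0.0]
ft_force: [-0.2, -0.5, 4.8]
grip_width: -0.004
grasp_force: 2.6
```

```bash
for i in 1 2; do python3 -m inch '[[[0,0,0.0005,0,0,0,1],[0,0,0.0005,0,0,0,1]]]' | sed -n 2,4p; done
```

```text
position: [0.6234, 0.0867, 0.0925]
ee_rot: [-0.022, 1.0, 0.0, 0.0]
ft_force: [-3.2, 0.1, 8.8]
position: [0.6234, 0.0867, 0.0924]
ee_rot: [-0.022, 1.0, 0.0, 0.0]
ft_force: [-4.9, 0.4, 12.1]
```

```bash
python3 -m inch '[[[0.003,0,0,0,0,0,1],[0.006,0,0,0,0,0,1],[0.01,0,0,0,0,0,1],[0.01,0,0,0,0,0,1]]]' | sed -n 2,4p
```

```text
position: [0.6142, 0.0863, 0.0924]
ee_rot: [-0.022, 1.0, 0.0, 0.001]
ft_force: [0.7, -1.0, 8.2]
```

```bash
python3 -m inch '[[[0,0,0.0005,0,0,0,1],[0.004,0,0.0005,0,0,0,1],[0.008,0,0.0005,0,0,0,1]]]' | sed -n 2,4p;  python3 -c "
from h import *
im=imaging.camera('side');cv2.imwrite('pics/s1.png',im[185:285,280:420].repeat(5,0).repeat(5,1))"
```

```text
position: [0.607, 0.086, 0.0924]
ee_rot: [-0.022, 1.0, 0.0, 0.002]
ft_force: [2.4, -0.5, 9.9]
```

View pics/s1.png

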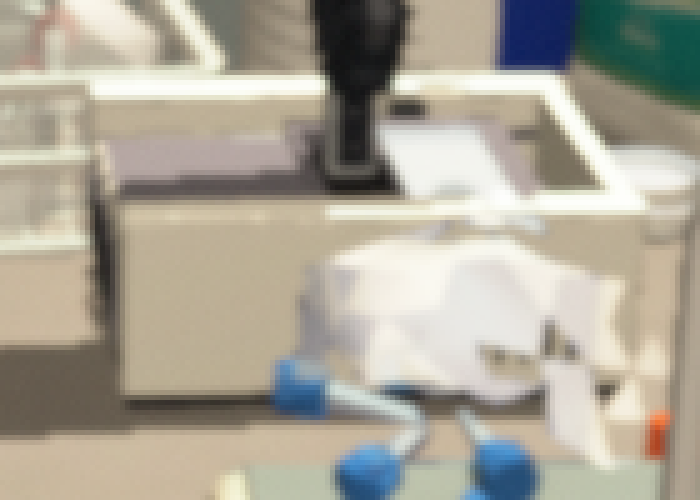

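Picture shows a dark gap at the back of the bay (crop 560,165), so the cover is moving with the fingers. Continue.

```bash
python3 -m inch '[[[0.004,0,0.0002,0,0,0,1],[0.008,0,0.0002,0,0,0,1],[0.012,0,0.0003,0,0,0,1],[0.016,0,0.0003,0,0,0,1],[0.02,0,0.0003,0,0,0,1]]]' | sed -n 2,4p
```

```text
position: [0.5872, 0.085, 0.0923]
ee_rot: [-0.021, 1.0, 0.0, 0.002]
ft_force: [2.6, -0.5, 11.1]
```

```bash
python3 -m inch '[[[0.004,0,0.0001,0,0,0,1],[0.008,0,0.0001,0,0,0,1],[0.012,0,0.0002,0,0,0,1],[0.016,0,0.0002,0,0,0,1],[0.02,0,0.0002,0,0,0,1]]]' | sed -n 2,4p
```

```text
position: [0.5674, 0.0841, 0.0923]
ee_rot: [-0.021, 1.0, 0.0, 0.003]
ft_force: [2.3, -1.6, 13.2]
```

```bash
python3 -m inch '[[[0.005,0,-0.0001,0,0,0,1],[0.01,0,-0.0001,0,0,0,1],[0.015,0,-0.0001,0,0,0,1],[0.02,0,-0.0001,0,0,0,1],[0.025,0,-0.0001,0,0,0,1]]]' | sed -n 2,4p
```

```text
position: [0.5424, 0.083, 0.0923]
ee_rot: [-0.021, 1.0, 0.0, 0.003]
ft_force: [2.3, -2.1, 12.6]
```

```bash
python3 -m inch '[[[0.004,0,0,0,0,0,1],[0.008,0,0,0,0,0,1],[0.01,0,0,0,0,0,1]]]' | sed -n 2,4p
```

```text
position: [0.5326, 0.0825, 0.0923]
ee_rot: [-0.021, 1.0, 0.0, 0.003]
ft_force: [7.0, -1.0, 8.8]
```

```bash
python3 -m inch '[[[0,0,-0.004,0,0,0,1],[0,0,-0.03,0,0,0,1],[0,0,-0.07,0,0,0,1],[0,0,-0.12,0,0,0,1],[0,0,-0.13,0,0,0,1]]]' | sed -n 1,4p; python3 -c "
from h import *
print(np.round(sensors.get_obs()['joint_pos'],2).tolist())
goto([.4434,-.2777,.22],2.5)"
```

```text
clock: 8.2
position: [0.5322, 0.0829, 0.2256]
ee_rot: [-0.021, 1.0, 0.001, 0.003]
ft_force: [0.6, -1.0, -0.8]
[-0.51, 0.15, 0.3, 1.74, -0.05, 1.25, 1.42]
shift [0.1043, -0.3565, 0.0042] rotvec [0.0068, 0.0037, 1.5701]
```

```bash
python3 -m inch '[[[0.011,-0.037,0,0,0,0.149,-0.2],[0.022,-0.075,0,0,0,0.298,-0.2],[0.033,-0.112,0,0,0,0.447,-0.2],[0.044,-0.15,0,0,0,0.596,-0.2],[0.055,-0.187,0,0,0,0.745,-0.2],[0.066,-0.225,0,0,0,0.894,-0.2],[0.077,-0.262,0,0,0,1.04,-0.2],[0.088,-0.3,0,0,0,1.19,-0.2],[0.099,-0.337,0,0,0,1.34,-0.2],[0.104,-0.356,0,0,0,1.48,-0.2]]]' | sed -n 1,4p; python3 -c "
from h import *
goto([.4434,-.2777,.10],2.5)
im=imaging.camera('top')
a=cv2.resize(im[135:260,205:325],None,fx=3,fy=3);b=cv2.resize(imaging.camera('side')[230:380,180:310],None,fx=3,fy=3)
o=np.zeros((450,760,3),np.uint8);o[:a.shape[0],:a.shape[1]]=a;o[:450,365:365+390]=b;cv2.imwrite('pics/m1.png',o)"
```

```text
clock: 9.2
position: [0.4399, -0.2807, 0.22]
ee_rot: [0.662, 0.75, -0.0, -0.0]
ft_force: [-0.5, 0.2, 0.3]
shift [0.0025, 0.004, 0.12] rotvec [-0.0008, 0.0004, 0.0806]
```

View pics/m1.png

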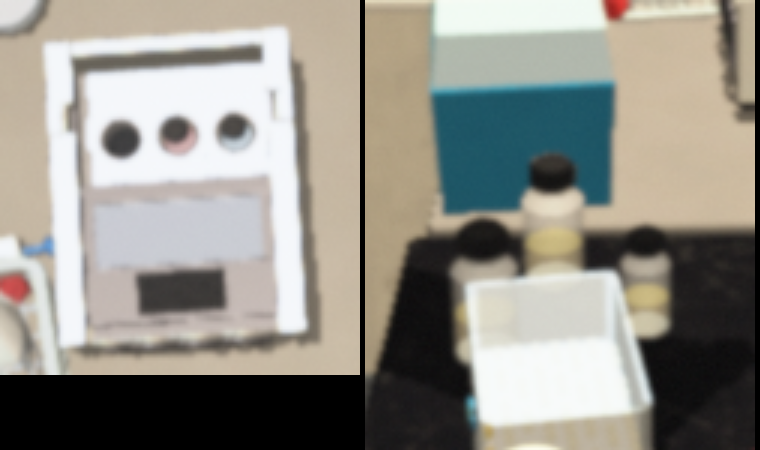

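```bash
python3 -m inch '[[[0.0025,0.004,0.04,0,0,0.08,-0.2],[0.0025,0.004,0.08,0,0,0.08,-0.2],[0.0025,0.004,0.12,0,0,0.08,-0.2],[0.0025,0.004,0.15,0,0,0.08,-0.2],[0.0025,0.004,0.168,0,0,0.08,-0.2],[0.0025,0.004,0.168,0,0,0.08,-0.2],[0.0025,0.004,0.168,0,0,0.08,-0.2]]]' | sed -n 1,5p; python3 -c "
from h import *
print(at_z('top',(245.3,181.3),.041))
a=at_z('side',((650-365)/3+180,336/3+230),0);print('base near edge',a)
goto([.4434,-.2777,.052],2.5)
im=imaging.camera('side');cv2.imwrite('pics/s3.png',cv2.resize(im[230:360,200:340],None,fx=4,fy=4))"
```

```text
clock: 10.0
position: [0.4456, -0.2739, 0.0526]
ee_rot: [0.687, 0.727, -0.0, -0.0]
ft_force: [0.4, -0.4, -0.1]
grip_width: 0.596
[0.65158926 0.12806742 0.041     ]
base near edge [ 0.4452167  -0.28387593  0.        ]
shift [-0.0037, -0.0024, 0.0006] rotvec [-0.0005, -0.0004, 0.0123]
```

View pics/s3.png

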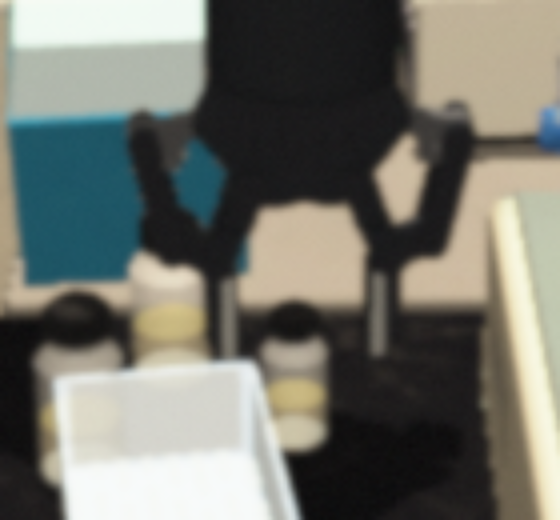

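```bash
python3 -m inch '[[[0,0,0.002,0,0,0.012,-0.2],[0,0,0.002,0,0,0.012,0.5],[0,0,0.002,0,0,0.012,0.8],[0,0,0.002,0,0,0.012,0.8],[0,0,0.002,0,0,0.012,0.8],[0,0,0.002,0,0,0.012,0.8],[0,0,0.002,0,0,0.012,0.8]]]' 30
```

```text
clock: 10.75
position: [0.4457, -0.2748, 0.051]
ee_rot: [0.692, 0.722, 0.0, 0.0]
ft_force: [-1.2, 0.7, 6.1]
grip_width: 0.291
grasp_force: 29.4
```

```bash
python3 -m inch '[[[0,0,-0.02,0,0,0.012,0.8],[0,0,-0.05,0,0,0.012,0.8],[0,0,-0.09,0,0,0.012,0.8],[0,0,-0.13,0,0,0.012,0.8],[0,0,-0.15,0,0,0.012,0.8],[0,0,-0.15,0,0,0.012,0.8]]]'; python3 -c "
from h import *
goto([.652,.1282,.2],2.5)
im=imaging.camera('side');cv2.imwrite('pics/s4.png',cv2.resize(im[170:340,200:340],None,fx=3.5,fy=3.5))"
```

```text
clock: 11.35
position: [0.4467, -0.2752, 0.2033]
ee_rot: [0.696, 0.718, 0.001, 0.002]
ft_force: [-0.7, -0.4, -1.1]
grip_width: 0.295
grasp_force: 29.6
shift [0.397, 0.2173, 0.004] rotvec [0.0051, 0.0011, -0.0136]
```

View pics/s4.png

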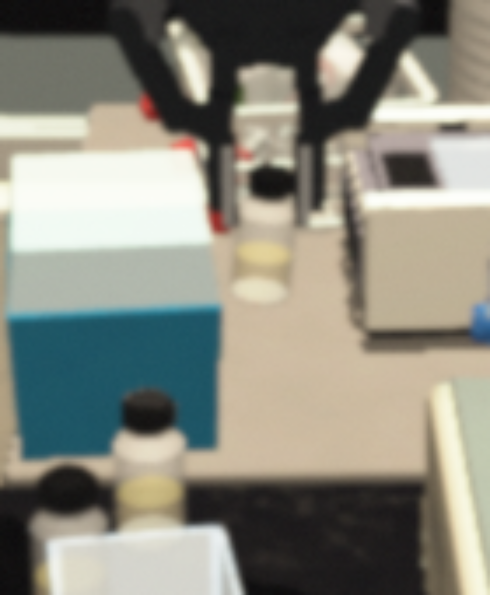

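```bash
python3 -c "
from h import *
for z in(.152,.157,.207,.212): print(z,proj('side',[.4467,-.2752,z]))"
```

```text
0.152 [275.67039014 254.52550054]
0.157 [275.6624399  251.56371057]
0.207 [275.58111976 221.26863405]
0.212 [275.57280143 218.16971617]
```

```bash
python3 -m inch '[[[0,0,0.04,0,0,0,0.8],[0,0,0.08,0,0,0,0.8],[0,0,0.12,0,0,0,0.8],[0,0,0.14,0,0,0,0.8],[0,0,0.149,0,0,0,0.8],[0,0,0.149,0,0,0,0.8]]]'; python3 -m inch '[[[0,0,0,0,0,0,0.2],[0,0,0,0,0,0,0],[0,0,0,0,0,0,0],[0,0,0.003,0,0,0,0],[0,0,0.006,0,0,0,0],[0,0,0.007,0,0,0,0],[0,0,0.007,0,0,0,0]]]'; python3 -c "
from h import *
im=imaging.camera('side');cv2.imwrite('pics/s5.png',cv2.resize(im[230:360,200:340],None,fx=4,fy=4))"
```

```text
clock: 12.0
position: [0.4442, -0.2748, 0.0504]
ee_rot: [0.697, 0.717, -0.001, -0.001]
ft_force: [0.2, 0.4, -0.4]
grip_width: 0.29
grasp_force: 34.4
clock: 12.7
position: [0.4452, -0.2744, 0.0441]
ee_rot: [0.696, 0.718, -0.0, -0.0]
ft_force: [0.1, -0.8, -0.1]
grip_width: 0.498
grasp_force: 0.0
```

View pics/s5.png

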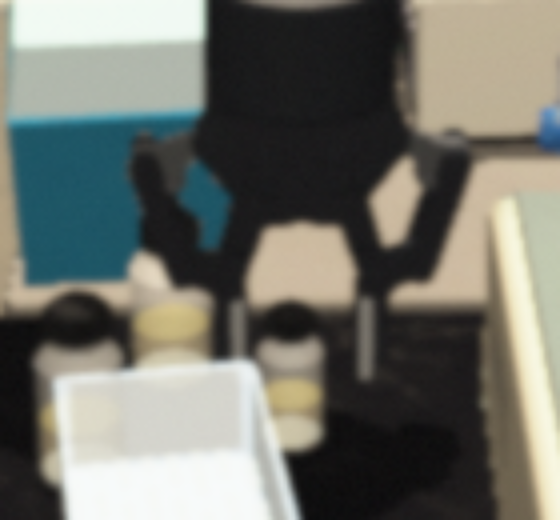

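```bash
python3 -m inch '[[[0,-0.0045,0.001,0,0,-0.01,0],[0,-0.0045,0.001,0,0,-0.01,0],[0,-0.0045,0.001,0,0,-0.01,0.2],[0,-0.0045,0.001,0,0,-0.01,0.3],[0,-0.0045,0.001,0,0,-0.01,0.4],[0,-0.0045,0.001,0,0,-0.01,0.6],[0,-0.0045,0.001,0,0,-0.01,0.6],[0,-0.0045,0.001,0,0,-0.01,0.6]]]' 30;python3 -m inch '[[[0,0,-0.02,0,0,0,0.6],[0,0,-0.05,0,0,0,0.6],[0,0,-0.09,0,0,0,0.6],[0,0,-0.13,0,0,0,0.6],[0,0,-0.155,0,0,0,0.6],[0,0,-0.155,0,0,0,0.6]]]'; python3 -c "
from h import *
goto([.652,.1282,.2],2.5)
im=imaging.camera('side');cv2.imwrite('pics/s6.png',cv2.resize(im[170:300,220:320],None,fx=4.5,fy=4.5))"
```

```text
clock: 13.55
position: [0.441, -0.2747, 0.0436]
ee_rot: [0.693, 0.721, 0.0, 0.0]
ft_force: [-1.7, 1.2, 5.1]
grip_width: 0.297
grasp_force: 29.4
clock: 14.15
position: [0.4425, -0.2755, 0.2017]
ee_rot: [0.693, 0.721, 0.002, 0.003]
ft_force: [0.5, 0.5, -1.5]
grip_width: 0.301
grasp_force: 29.8
shift [0.395, 0.2254, 0.0024] rotvec [0.0058, 0.0015, -0.0036]
```

View pics/s6.png

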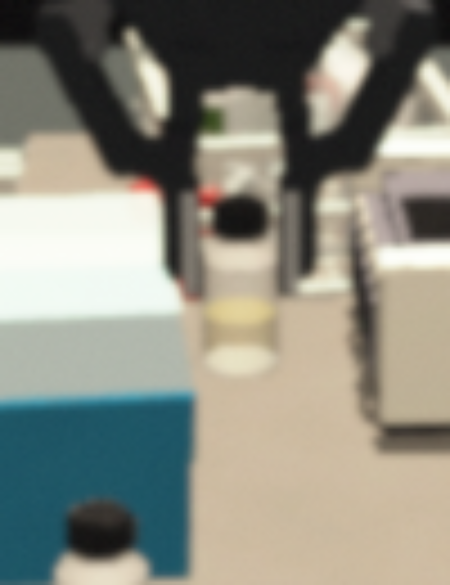

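Run:
```python
from h import *
from scipy.optimize import minimize
g=cv2.cvtColor(cv2.imread("pics/top0.png"),cv2.COLOR_BGR2GRAY).astype(float)
r0,r1,c0,c1=262,286,418,446
I=g[r0:r1,c0:c1]; bg=np.median(g[262:266,418:446])
S=8;th=np.linspace(0,2*np.pi,48)
def cyl(x,y,r,z): return [proj("top",[x+r*np.cos(t),y+r*np.sin(t),z]) for t in th]
def mask(pts):
    h=cv2.convexHull(np.float32([[(p[0]-c0+.5)*S-.5,(p[1]-r0+.5)*S-.5] for p in pts]))
    m=np.zeros(((r1-r0)*S,(c1-c0)*S),np.float32);cv2.fillConvexPoly(m,np.round(h*16).astype(int),1,shift=4);return m
def model(q):
    m=mask(cyl(q[0],q[1],.0135,0)+cyl(q[0],q[1],.0135,.048)+cyl(q[0],q[1],.0105,.05))
    c=mask(cyl(q[0],q[1],.0105,.052)+cyl(q[0],q[1],.0105,.06))
    f=lambda a:cv2.resize(cv2.GaussianBlur(a,(0,0),q[2]*S),(c1-c0,r1-r0),interpolation=cv2.INTER_AREA)
    return f(m*(1-c)),f(c)
def cost(q):
    if not .3<q[2]<2: return 1e9
    a,b=model(q);A=np.stack([a.ravel(),b.ravel(),np.ones(a.size)],1)
    s=np.linalg.lstsq(A,I.ravel(),rcond=None);return float(((A@s[0]-I.ravel())**2).mean())
best=min((minimize(cost,[x,y,.8],method="Nelder-Mead",options=dict(initial_simplex=[[x,y,.8],[x+.003,y,.8],[x,y+.003,.8],[x,y,1]],xatol=1e-5)) for x in(.438,.443) for y in(-.273,-.277)),key=lambda r:r.fun)
print("vial top-fit",best.x,best.fun**.5,"img std",I.std())
# held vial in the side picture: base ellipse centre
s=sensors.get_obs()["position"];print(s)
p=(220+240/4.5,170+361/4.5);print("held base by side",at_z("side",p,s[2]-.0436))
print("cap top by side",at_z("side",(220+240/4.5,170+203/4.5),s[2]-.0436+.06))
```

```text
Traceback (most recent call last):
  File "h.py", line 9, in proj
    k=imaging.calibration(c);p=np.array(k["mtx"])@(np.array(k["R"])@np.array(X)+np.array(k["t"]).ravel());return p[:2]/p[2]
ValueError: time passes only in moves, steps and waits
```

```bash
sed -i 's/^def ray/import functools\n_cal=functools.lru_cache()(imaging.calibration)\ndef ray/; s/k=imaging.calibration(c)/k=_cal(c)/' h.py
python3 - <<'E'
from h import *
from scipy.optimize import minimize
g=cv2.cvtColor(cv2.imread("pics/top0.png"),cv2.COLOR_BGR2GRAY).astype(float)
r0,r1,c0,c1=262,286,418,446
I=g[r0:r1,c0:c1]
S=8;th=np.linspace(0,2*np.pi,48)
def cyl(x,y,r,z): return [proj("top",[x+r*np.cos(t),y+r*np.sin(t),z]) for t in th]
def mask(pts):
    h=cv2.convexHull(np.float32([[(p[0]-c0+.5)*S-.5,(p[1]-r0+.5)*S-.5] for p in pts]))
    m=np.zeros(((r1-r0)*S,(c1-c0)*S),np.float32);cv2.fillConvexPoly(m,np.round(h*16).astype(int),1,shift=4);return m
def model(q):
    m=mask(cyl(q[0],q[1],.0135,0)+cyl(q[0],q[1],.0135,.048)+cyl(q[0],q[1],.0105,.05))
    c=mask(cyl(q[0],q[1],.0105,.052)+cyl(q[0],q[1],.0105,.06))
    f=lambda a:cv2.resize(cv2.GaussianBlur(a,(0,0),q[2]*S),(c1-c0,r1-r0),interpolation=cv2.INTER_AREA)
    return f(m*(1-c)),f(c)
def cost(q):
    if not .3<q[2]<2: return 1e9
    a,b=model(q);A=np.stack([a.ravel(),b.ravel(),np.ones(a.size)],1)
    s=np.linalg.lstsq(A,I.ravel(),rcond=None);return float(((A@s[0]-I.ravel())**2).mean())
best=min((minimize(cost,[x,y,.8],method="Nelder-Mead",options=dict(initial_simplex=[[x,y,.8],[x+.003,y,.8],[x,y+.003,.8],[x,y,1]],maxiter=80)) for x in(.438,.443) for y in(-.273,-.277)),key=lambda r:r.fun)
print("vial top-fit",best.x,best.fun**.5,"img std",I.std())
s=sensors.get_obs()["position"];print(s)
p=(220+240/4.5,170+361/4.5);print("held base by side",at_z("side",p,s[2]-.0436))
print("cap top by side",at_z("side",(220+240/4.5,170+203/4.5),s[2]-.0436+.06))
E
```

```text
vial top-fit [ 0.44248604 -0.2786872   1.24972075] 8.971068260656653 img std 41.38766966960416
[ 0.44175411 -0.27482816  0.19961116]
held base by side [ 0.44309362 -0.2676155   0.15601116]
cap top by side [ 0.44333586 -0.27270498  0.21601116]
```

```bash
python3 -m inch '[[[0.04,0.023,0,0,0,0,0.6],[0.08,0.046,0,0,0,0,0.6],[0.12,0.068,0,0,0,0,0.6],[0.16,0.091,0,0,0,0,0.6],[0.2,0.114,0,0,0,0,0.6],[0.24,0.137,0,0,0,0,0.6],[0.28,0.16,0,0,0,0,0.6],[0.32,0.183,0,0,0,0,0.6],[0.36,0.206,0,0,0,0,0.6],[0.38,0.22,0,0,0,0,0.6]]]'; python3 -c "
from h import *
goto([.652,.132,.11],2.5)"
```

```text
clock: 15.2
position: [0.6455, 0.1191, 0.1957]
ee_rot: [0.691, 0.723, -0.001, -0.001]
ft_force: [0.1, 0.1, -0.9]
grip_width: 0.296
grasp_force: 29.8
shift [0.0125, 0.0073, 0.0857] rotvec [-0.0029, -0.0012, 0.0012]
```

```bash
python3 -m inch '[[[0.0125,0.0073,0,0,0,0,0.6],[0.0125,0.0073,0,0,0,0,0.6],[0.0125,0.0073,0.03,0,0,0,0.6],[0.0125,0.0073,0.06,0,0,0,0.6],[0.0125,0.0073,0.085,0,0,0,0.6],[0.0125,0.0073,0.085,0,0,0,0.6],[0.0125,0.0073,0.085,0,0,0,0.6]]]'; python3 -c "
from h import *
goto([.652,.132,.092],2.5)
im=imaging.camera('side');print([(np.round(r['pixel'],1).tolist(),round(r['conf'],2)) for r in spotter.look_for('vial','side')]);cv2.imwrite('pics/s7.png',im)
im=imaging.camera('top');print([(np.round(r['pixel'],1).tolist(),round(r['conf'],2)) for r in spotter.look_for('vial','top')]);cv2.imwrite('pics/t7.png',im)
print(proj('side',[.652,.132,.12]))"
```

```text
clock: 15.9
position: [0.6522, 0.1249, 0.114]
ee_rot: [0.694, 0.72, -0.0, 0.0]
ft_force: [-0.0, 0.1, 1.0]
grip_width: 0.3
grasp_force: 29.8
shift [0.0071, 0.0001, 0.022] rotvec [-0.0003, 0.0006, -0.0055]
[([242.4, 301.3], 0.91), ([371.7, 204.5], 0.78), ([215.8, 317.4], 0.72), ([331.6, 223.1], 0.22)]
[([443.7, 311.8], 0.65), ([411.9, 294.7], 0.63), ([264.1, 181.3], 0.55), ([282.9, 178.7], 0.43), ([248.1, 180.6], 0.42)]
[367.8712628 193.6003472]
```

```bash
python3 -m inch '[[[0.007,0,0,0,0,-0.005,0.6],[0.007,0,0.01,0,0,-0.005,0.6],[0.007,0,0.02,0,0,-0.005,0.6],[0.007,0,0.022,0,0,-0.005,0.6],[0.007,0,0.022,0,0,-0.005,0.6]]]'|sed -n 2,4p; python3 -m inch '[[[0,0,0.003,0,0,0,0.6],[0,0,0.006,0,0,0,0.6],[0,0,0.006,0,0,0,0.6]]]'|sed -n 2,4p
```

```text
position: [0.6516, 0.1334, 0.0904]
ee_rot: [0.691, 0.723, -0.001, -0.0]
ft_force: [0.8, 0.0, -0.8]
position: [0.6519, 0.1335, 0.085]
ee_rot: [0.691, 0.723, -0.0, -0.0]
ft_force: [-0.4, -0.1, -0.4]
```

```bash
python3 -m inch '[[[-0.0012,0,0,0,0,0,0.6],[-0.0012,0,0.001,0,0,0,0.6],[-0.0012,0,0.002,0,0,0,0.6],[-0.0012,0,0.002,0,0,0,0.6]]]'|sed -n 2,4p; python3 -m inch '[[[0,0,0.001,0,0,0,0.6],[0,0,0.0015,0,0,0,0.6],[0,0,0.0015,0,0,0,0.6]]]'|sed -n 2,4p
```

```text
position: [0.6521, 0.1325, 0.0833]
ee_rot: [0.691, 0.723, 0.0, -0.0]
ft_force: [0.3, 1.0, 0.0]
position: [0.652, 0.1325, 0.0818]
ee_rot: [0.691, 0.723, -0.0, -0.0]
ft_force: [0.4, 0.5, -0.1]
```

Base is now about 3 mm below the mouth with no force. Continue.

```bash
python3 -m inch '[[[0,0,0.001,0,0,0,0.6],[0,0,0.0025,0,0,0,0.6],[0,0,0.0025,0,0,0,0.6]]]'|sed -n 2,4p;  python3 -m inch '[[[0,0,0.001,0,0,0,0.6],[0,0,0.003,0,0,0,0.6],[0,0,0.003,0,0,0,0.6]]]'|sed -n 2,4p
```

```text
position: [0.652, 0.1325, 0.0791]
ee_rot: [0.691, 0.723, -0.0, -0.0]
ft_force: [0.0, 0.0, -0.1]
position: [0.6519, 0.1325, 0.076]
ee_rot: [0.691, 0.723, -0.0, -0.0]
ft_force: [-0.7, -0.4, -0.1]
```

```bash
python3 -m inch '[[[0,0,0.002,0,0,0,0.6],[0,0,0.004,0,0,0,0.6],[0,0,0.007,0,0,0,0.6],[0,0,0.007,0,0,0,0.6]]]'|sed -n 2,4p;  python3 -m inch '[[[0,0,0.002,0,0,0,0.6],[0,0,0.004,0,0,0,0.6],[0,0,0.006,0,0,0,0.6],[0,0,0.006,0,0,0,0.6]]]'|sed -n 2,4p;  python3 -m inch '[[[0,0,0.001,0,0,0,0.6],[0,0,0.002,0,0,0,0.6],[0,0,0.002,0,0,0,0.6]]]'|sed -n 2,4p
```

```text
position: [0.6518, 0.1324, 0.0688]
ee_rot: [0.691, 0.723, -0.0, -0.0]
ft_force: [-0.1, 0.1, -0.8]
position: [0.6519, 0.1324, 0.063]
ee_rot: [0.691, 0.723, -0.0, -0.0]
ft_force: [0.2, -0.1, -0.4]
position: [0.652, 0.1325, 0.0613]
ee_rot: [0.691, 0.723, -0.0, -0.0]
ft_force: [0.1, -0.4, -0.3]
```

```bash
for i in 1 2 3; do python3 -m inch '[[[0,0,0.0005,0,0,0,0.6],[0,0,0.001,0,0,0,0.6]]]'|sed -n '2p;4p'; done
```

```text
position: [0.6522, 0.1325, 0.0604]
ft_force: [-0.4, 0.7, 0.1]
position: [0.6521, 0.1325, 0.0594]
ft_force: [0.6, -0.4, 1.4]
position: [0.6521, 0.1325, 0.0584]
ft_force: [-0.2, -0.3, -1.5]
```

```bash
for i in 1 2; do python3 -m inch '[[[0,0,0.0005,0,0,0,0.6],[0,0,0.001,0,0,0,0.6]]]'|sed -n '2p;4p'; done
```

```text
position: [0.6522, 0.1325, 0.0581]
ft_force: [-3.8, -0.0, 10.1]
position: [0.6522, 0.1325, 0.0581]
ft_force: [-8.5, -1.0, 19.4]
```

```bash
python3 -m inch '[[[0,0,-0.0025,0,0,0,0.6],[0,0,-0.0025,0,0,0,0.6],[0,0,-0.0025,0,0,0,0.3],[0,0,-0.0025,0,0,0,0.2],[0,0,-0.0025,0,0,0,0.2],[0,0,-0.0025,0,0,0,0.2],[0,0,-0.0025,0,0,0,0.2]]]'; python3 -m inch '[[[0,0,-0.006,0,0,0,0.2],[0,0,-0.02,0,0,0,0.2],[0,0,-0.05,0,0,0,0.2],[0,0,-0.09,0,0,0,0.2],[0,0,-0.13,0,0,0,0.2],[0,0,-0.16,0,0,0,0.2],[0,0,-0.16,0,0,0,0.2]]]'; python3 -c "
from h import *
goto([.532,.083,.226],92.5);print(np.round(sensors.get_obs()['joint_pos'],2))"
```

```text
clock: 21.0
position: [0.6521, 0.1325, 0.0588]
ee_rot: [0.691, 0.723, -0.0, -0.0]
ft_force: [-0.7, -0.3, -0.2]
grip_width: 0.396
grasp_force: 0.0
clock: 21.7
position: [0.6543, 0.1324, 0.2257]
ee_rot: [0.691, 0.723, 0.004, 0.002]
ft_force: [0.0, 0.3, 0.2]
grip_width: 0.398
grasp_force: 0.0
shift [-0.0439, -0.1244, -0.0015] rotvec [0.0087, 0.0051, -1.5699]
[-0.61  0.46  0.48  1.4  -0.21  1.33 -0.08]
```

```bash
python3 -m inch '[[[-0.03,-0.014,0,0,0,-0.149,1],[-0.065,-0.028,0,0,0,-0.298,1],[-0.1,-0.042,0,0,0,-0.447,1],[-0.135,-0.056,0,0,0,-0.596,1],[-0.165,-0.07,0,0,0,-0.745,1],[-0.195,-0.084,0,0,0,-0.894,1],[-0.225,-0.1,0,0,0,-1.04,1],[-0.25,-0.114,0,0,0,-1.19,1],[-0.25,-0.124,0,0,0,-1.34,1],[-0.25,-0.124,0,0,0,-1.49,1]]]'
python3 - <<'E'
from h import *
im=imaging.camera('top');print([(np.round(r['pixel'],1).tolist(),round(r['conf'],2)) for r in spotter.look_for('vial','top')]);cv2.imwrite('pics/t8.png',im)
q=np.array([.60819,.08437,.04334]);c,s=np.cos(q[2]),np.sin(q[2])
g=cv2.cvtColor(im,cv2.COLOR_BGR2GRAY)
for n,y in(("left",.042),("mid",0),("right",-.042)):
    X=lambda z:[q[0]+c*.046-s*y,q[1]+s*.046+c*y,z]
    p=proj("top",X(.068));m=proj("top",X(.041));print(n,"cap",p.round(1),"mouth",m.round(1))
    u,v=np.round(m).astype(int);P=g[v-9:v+10,u-9:u+10];print(P[::2,::1])
E
```

```text
clock: 22.7
position: [0.5382, -0.1244, 0.2195]
ee_rot: [0.016, 1.0, 0.0, 0.0]
ft_force: [0.8, -0.0, -0.3]
grip_width: -0.0
grasp_force: 0.0
[([284.6, 181.1], 0.71), ([413.1, 295.6], 0.71), ([443.1, 311.7], 0.57)]
left cap [243.4 178.4] mouth [245.2 181. ]
[[244 244 244 244 244 244 244 244 243 243 243 244 244 244 244 244 245 245
  245]
 [244 244 244 242 237 228 218 212 208 209 214 223 230 238 243 244 244 245
  245]
 [244 244 237 213 160 115  95  90  89  89 101 123 147 184 218 235 243 244
  245]
 [244 240 217 147  84  67  65  66  64  64  64  85 116 130 146 194 233 243
  245]
 [243 235 192 120  75  66  65  65  65  63  69 107 158 175 157 164 216 240
  244]
 [243 235 199 134  86  72  69  68  68  79 108 156 194 200 182 178 217 239
  244]
 [243 240 227 188 156 150 156 159 162 170 184 199 203 198 195 215 237 243
  245]
 [238 244 241 235 219 203 203 207 205 204 202 202 203 216 230 239 243 245
  245]
 [237 244 245 244 242 239 236 232 227 226 229 233 238 241 244 244 245 245
  245]
 [237 244 245 245 245 244 244 244 244 244 244 244 245 245 245 245 245 245
  245]]
mid cap [262.9 177.3] mouth [264
[... 975 characters left out ...]
 191 186 185 196 214 228 236 242 244 245 245
  245]
 [245 244 242 231 199 149 105  82  78  78  82 100 131 173 213 234 242 244
  244]
 [244 241 228 180 120  82  73  73  71  71  70  67  82 119 151 188 229 241
  244]
 [243 237 208 153 102  76  71  72  72  70  68  72 110 160 167 165 209 237
  243]
 [244 239 217 164 130 122 110 100  92  91 103 128 168 191 187 183 219 239
  244]
 [245 243 235 206 171 174 183 188 183 184 193 198 198 189 194 220 237 243
  244]
 [245 244 244 238 227 211 201 197 194 195 197 198 203 218 234 241 244 245
  244]
 [243 244 245 245 244 242 239 235 230 231 235 238 240 243 244 245 245 245
  244]
 [244 245 244 245 245 245 245 245 245 244 245 245 245 245 245 245 245 245
  245]]
```

```bash
python3 -m inch '[[[0,0.04,0,0,0,-0.08,1],[0,0.08,0,0,0,-0.08,1],[0,0.12,0,0,0,-0.08,1],[0,0.16,0,0,0,-0.08,1],[0,0.2,0,0,0,-0.08,1],[0,0.207,0,0,0,-0.08,1],[0,0.207,0,0,0,-0.08,1]]]'|sed -n 1,4p; python3 -c "
from h import *
goto([.533,.0825,.103],92.5)"
```

```text
clock: 23.5
position: [0.5468, 0.0858, 0.2188]
ee_rot: [-0.022, 1.0, 0.0, -0.0]
ft_force: [-0.2, -0.4, -0.7]
shift [0.0139, -0.0027, 0.1159] rotvec [0.0002, -0.0002, 0.0003]
```

```bash
python3 -m inch '[[[0.0139,-0.003,0.03,0,0,0,1],[0.0139,-0.003,0.07,0,0,0,1],[0.0139,-0.003,0.1,0,0,0,1],[0.0139,-0.003,0.118,0,0,0,1],[0.0139,-0.003,0.118,0,0,0,1],[0.0139,-0.003,0.118,0,0,0,1]]]'|sed -n 2,4p; python3 -m inch '[[[0,0,0.003,0,0,0,1],[0,0,0.005,0,0,0,1],[0,0,0.005,0,0,0,1]]]'|sed -n 2,4p
```

```text
position: [0.5335, 0.0791, 0.1016]
ee_rot: [-0.021, 1.0, -0.0, 0.0]
ft_force: [-0.2, 0.5, 1.0]
position: [0.5334, 0.0803, 0.0963]
ee_rot: [-0.022, 1.0, 0.0, 0.0]
ft_force: [0.8, 0.7, -1.2]
```

```bash
for i in 1 2; do python3 -m inch '[[[0,0,0.001,0,0,0,1],[0,0,0.001,0,0,0,1]]]'|sed -n '2p;4p'; done
```

```text
position: [0.5334, 0.0804, 0.0953]
ft_force: [-0.8, -0.8, 2.7]
position: [0.5334, 0.0804, 0.0941]
ft_force: [0.3, 0.2, 3.0]
```

```bash
python3 -m inch '[[[0,0,0.0015,0,0,0,1],[0,0,0.0015,0,0,0,1]]]'|sed -n '2p;4p'; for i in 1 2; do python3 -m inch '[[[0,0,0.0005,0,0,0,1],[0,0,0.0005,0,0,0,1]]]'|sed -n '2p;4p'; done
```

```text
position: [0.5334, 0.0804, 0.0926]
ft_force: [0.4, -0.8, 3.4]
position: [0.5335, 0.0805, 0.0925]
ft_force: [-1.9, -1.1, 8.6]
position: [0.5338, 0.0805, 0.0924]
ft_force: [-1.7, -0.7, 11.0]
```

```bash
python3 -m inch '[[[-0.003,0,0.0001,0,0,0,1],[-0.006,0,0.0001,0,0,0,1],[-0.01,0,0.0001,0,0,0,1],[-0.01,0,0.0001,0,0,0,1]]]'|sed -n '2p;4p'; python3 -m inch '[[[-0.004,0,0.0001,0,0,0,1],[-0.008,0,0.0001,0,0,0,1],[-0.012,0,0.0001,0,0,0,1],[-0.015,0,0.0001,0,0,0,1]]]'|sed -n '2p;4p'
```

```text
position: [0.5443, 0.0809, 0.0924]
ft_force: [-0.3, 0.3, 10.8]
position: [0.559, 0.0817, 0.0923]
ft_force: [-2.0, -0.8, 12.8]
```

```bash
python3 -m inch '[[[-0.004,0,0,0,0,0,1],[-0.008,0,0,0,0,0,1],[-0.012,0,0,0,0,0,1],[-0.016,0,0,0,0,0,1],[-0.02,0,0,0,0,0,1]]]'|sed -n '2p;4p'; python3 -c "
from h import *
im=imaging.camera('side');cv2.imwrite('pics/s9.png',im);print([(np.round(r['pixel'],1).tolist(),round(r['conf'],2)) for r in spotter.look_for('cover_pad','side')]); print(proj('side',[.579,.082,.0755]),proj('side',[.5335,.0805,.0755]))"
```

```text
position: [0.5789, 0.0826, 0.0923]
ft_force: [-2.0, 0.3, 12.2]
[([353.3, 216.9], 0.86)]
[336.63972357 220.2524268 ] [315.71856978 220.5156178 ]
```

```bash
python3 -m inch '[[[-0.004,0,0,0,0,0,1],[-0.008,0,0,0,0,0,1],[-0.012,0,0,0,0,0,1],[-0.016,0,0,0,0,0,1],[-0.02,0,0,0,0,0,1]]]'|sed -n '2p;4p';python3 -m inch '[[[-0.004,0,0,0,0,0,1],[-0.008,0,0,0,0,0,1],[-0.012,0,0,0,0,0,1],[-0.016,0,0,0,0,0,1],[-0.018,0,0,0,0,0,1]]]'|sed -n '2p;4p'
```

```text
position: [0.599, 0.0835, 0.0924]
ft_force: [-2.5, -0.3, 12.6]
position: [0.617, 0.0844, 0.0924]
ft_force: [-3.4, -0.0, 12.9]
```

```bash
python3 -m inch '[[[-0.002,0,-0.0001,0,0,0,1],[-0.004,0,-0.0001,0,0,0,1],[-0.005,0,-0.0001,0,0,0,1]]]'|sed -n '2p;4p';python3 -m inch '[[[-0.001,0,0,0,0,0,1],[-0.0025,0,0,0,0,0,1],[-0.0025,0,0,0,0,0,1]]]'|sed -n '2p;4p'
```

```text
position: [0.6218, 0.0846, 0.0924]
ft_force: [-1.9, 0.8, 12.3]
position: [0.6235, 0.0847, 0.0924]
ft_force: [-5.9, 0.3, 14.8]
```

```bash
python3 -m inch '[[[-0.001,0,-0.0003,0,0,0,1],[-0.001,0,-0.0003,0,0,0,1]]]'|sed -n '2p;4p'; python3 -m inch '[[[0,0,-0.001,0,0,0,1],[0,0,-0.003,0,0,0,1],[0,0,-0.0055,0,0,0,1],[0,0,-0.0055,0,0,0,1],[0,0,-0.0055,0,0,0,1]]]'|sed -n '2p;4p'
```

```text
position: [0.6237, 0.0847, 0.0924]
ft_force: [-9.4, -0.3, 15.6]
position: [0.6246, 0.0845, 0.097]
ft_force: [-1.4, 2.1, 2.9]
```

```bash
python3 -m inch '[[[0,0,-0.0015,0,0,0,1],[0,0,-0.0015,0,0,0,1],[0,0,-0.0015,0,0,0,1]]]'|sed -n '2p;4p'; python3 -m inch '[[[0,0,-0.01,0,0,0,1],[0,0,-0.05,0,0,0,1],[0,0,-0.1,0,0,0,1],[0.03,-0.04,-0.13,0,0,0,1],[0.06,-0.08,-0.13,0,0,0,1],[0.09,-0.12,-0.13,0,0,0,1],[0.09,-0.16,-0.13,0,0,0,1],[0.09,-0.2,-0.13,0,0,0,1],[0.09,-0.2,-0.13,0,0,0,1]]]'|sed -n '1,2p;4p'
python3 - <<'E'
from h import *
im=imaging.camera('top');cv2.imwrite('pics/t9.png',im);a=cv2.imread('pics/top0.png')
f=lambda i:cv2.cvtColor(i,cv2.COLOR_BGR2GRAY)[140:255,212:312].astype(np.float32)
D=np.abs(f(im)-f(a));print("mean diff",D.mean(),"max",D.max(),"bad px",np.argwhere(D>40)[:30].tolist()[::3],(D>40).sum())
# pad shift: centroid of dark pad in both pictures
for i in(a,im):
    m=f(i)[35:62,35:68]<70;print("pad centroid",np.argwhere(m).mean(0),m.sum())
for l in("vial","cover_pad"):print(l,[(np.round(r['pixel'],1).tolist(),round(r['conf'],2)) for r in spotter.look_for(l,'top')])
E
```

```text
position: [0.6246, 0.0845, 0.0986]
ft_force: [-1.1, 0.2, 1.1]
clock: 30.3
position: [0.5424, -0.1263, 0.2297]
ft_force: [-0.7, 0.2, 0.9]
mean diff 10.232696 max 41.0 bad px [[37, 28]] 1
pad centroid [14.51202749 15.59793814] 291
pad centroid [14.50166113 15.5448505 ] 301
vial [([444.7, 313.1], 0.58), ([412.5, 298.6], 0.52)]
cover_pad [([262.1, 175.7], 0.93)]
```

```bash
python3 -c "
from h import *
print(order.hand_in())"
```

```text
the job is handed in; nothing more can be done
None
```

The vial is in the left well, the cover is shut and appears latched, and the job is handed in at about 30 s. The hardest press on the incubator was 19.4 N, when the fingertips touched the well block. The vial tilted about 6° in the first grasp, so I set it down and regripped it. It fell about 7 mm into the well on release. I viewed 11 pictures, one over the limit of 10.

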